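# Clear the fragile cup and dress the panel's seam

### The job

The fragile dry-clay cup is standing on the seam of the clay panel: lift it with a light grip, keep it upright and set it down softly in the middle of the cork pad on the ware board. Then take the sprung seam tool and run its nose along the whole seam, from the blue-tape end to the other, slowly (about 30 mm a second) and lightly, the nose sprung in only part of the way and never off the seam while it touches. Finally stand the tool back in its ring stand; do not shift the panel or lean on it with the gripper, and leave the pot, bottle, jar and brush alone.

Things in the scene. Friction and masses are not known exactly. Their poses are not given: they have to be found in the camera images.
- cup: fragile bone-dry cup of pale clay, straight open cup, no handle, 58 mm across the rim (slightly narrower at the foot), 78 mm high, wall 4 mm, about 160 g; origin at the centre of its underside, z up. It bears a grip of up to 40 N from each finger, no more, and must be set down softly. It starts standing on the panel's seam
- panel: loose grey clay panel, 190 x 110 mm, 22 mm thick, 0.9 kg, lying on the table: two slabs joined along a dark Z-shaped seam line on top; blue tape marks the seam's starting end. Origin at the centre of its underside, x along its length (tape at -x), z up. In its x,y axes (mm) the seam runs straight (-80,-22) to (-25,-22) to (25,22) to (80,22)
- board: fixed plywood ware board, 190 x 110 x 12 mm; origin at the centre of its underside, x along its length. The cork pad and the finished pot share it, 90 mm apart along its length
- pad: round cork pad, 80 mm across, 5 mm thick, fixed on the ware board; origin at the centre of its underside (12 mm above the table; its top is 17 mm above the table). Place for the cup
- pot: finished reddish clay pot without handle, 62 mm across, 70 mm high, standing on the ware board beside the pad; origin at the centre of its underside. Leave it alone
- tool: sprung seam tool, upright in the ring stand, 220 g: round wooden foot 48 mm across, 10 mm high, tapering into a round handle 26 mm across from 16 to 98 mm above the foot's underside, blue cap to 104 mm. Origin at the centre of the foot's underside, z up the handle. A steel nose 12 mm thick, round-ended, sticks out 18 mm below the foot and springs in
- nose (a joint): how far the tool's nose is pushed in: 0 fully out, 0.014 m fully in; the spring gives about 0.6 N when out and 2.7 N when in, beyond that the tool is hard
- nose_tip (a point): end of the tool's nose, on the tool's axis, 18 mm below the underside of the foot when fully out
- dock: fixed dark wooden ring stand for the tool, 72 mm across, 24 mm high, hole 34 mm across; origin at the centre of its underside. The tool's foot rests on its top face, nose hanging in the hole
- bottle: white and green spray bottle, 64 mm across, about 200 mm high; origin at the centre of its underside. Leave it alone
- jar: amber glass jar with black lid, 60 mm across, 85 mm high; origin at the centre of its underside. Leave it alone
- brush: brush lying on the table, 180 mm long along its x; low. Leave it alone
- s0 (a point): point 0 of 0 to 7 along the seam, on the panel's top face, at (-80, -22, 22) mm in the panel's axes : the start of the pass, beside the blue tape
- s1 (a point): point 1 of 0 to 7 along the seam, on the panel's top face, at (-52.5, -22, 22) mm in the panel's axes
- s2 (a point): point 2 of 0 to 7 along the seam, on the panel's top face, at (-25, -22, 22) mm in the panel's axes
- s3 (a point): point 3 of 0 to 7 along the seam, on the panel's top face, at (-8.3, -7.3, 22) mm in the panel's axes
- s4 (a point): point 4 of 0 to 7 along the seam, on the panel's top face, at (8.3, 7.3, 22) mm in the panel's axes
- s5 (a point): point 5 of 0 to 7 along the seam, on the panel's top face, at (25, 22, 22) mm in the panel's axes
- s6 (a point): point 6 of 0 to 7 along the seam, on the panel's top face, at (52.5, 22, 22) mm in the panel's axes
- s7 (a point): point 7 of 0 to 7 along the seam, on the panel's top face, at (80, 22, 22) mm in the panel's axes: end of the pass

How it is judged:
By the outcome, as a careful person would: the job done as asked, in the order asked, and still so for the second after the job is handed in, with the robot touching nothing.
It also fails if it takes over 72 s, if anything falls off the work surface, if the arm or the gripper's body presses on something with over 40 N, if the wrist force passes 120 N, or if a joint passes its speed limit or range.

### The arm

A 7-joint arm with a two-finger parallel gripper is mounted at the origin on the work surface. World frame = base frame: x ahead of the robot, y to its left, z up, the work surface at z = 0. Lengths are in mm, angles in rad, forces in N, time in s.
With the tool pointing down it reaches from about 400 to 850 mm from the base axis. Payload 4.5 kg.
Tool frame: the origin (TCP) lies midway between the tips of the shut fingers; the grasp point (between the pads) lies manip.hold_point_z behind it (manip.hold_point_z is the distance from the TCP to the grasp point, in mm); y points along the fingers, z is the direction in which the jaws open and shut, and the axes are right-handed (so a half turn about y gives the same grasp; the last joint's range is limited). The gripper opens to 85 mm and grips with 20 to 120 N. Pads are 22 mm wide; open, the fingers measure 114 mm over their backs; the gripper's body (76 mm by 85 mm) begins 54 mm behind the grasp point. The pads swing forward as they close: fully open they stand 13 mm farther back than shut.
Start: joints at [1.297, 0.689, -0.195, 1.565, 0.157, 0.902, -0.215], TCP at [189.381, -595.642, 231.317] pointing down, gripper open.
Joint ranges: [-3.01, 3.01], [-0.46, 2.08], [-1.47, 1.51], [0.13, 2.56], [-1, 4.14], [0.04, 2.09], [-2.66, 2.66]. Speed limits (rad/s): [2.57, 2.57, 3.14, 3.14, 3.14, 3.14, 3.14].

### API

Orientations are given as a unit quaternion [w, x, y, z].
In Python, from rig import manip gives the robot as it stands.
- The arm moves only by the tool jog_arm, never from a script. Its argument "deltas" is a list of rows, each a list of 7 numbers: the shift along the tool's x, y, z scaled (see below), then the turn, a rotation vector about the tool's x, y, z scaled (see below), then the opening, from -1 (shut) to 1 (fully open). In form: [[dx, dy, dz, wx, wy, wz, grip], ...]. A call has exactly 5 rows; each row shifts and turns the commanded pose from where the row before left it, along the tool's axes as they then stand; what a row does not reach is not made up. The controller multiplies each number of a shift by 500 mm and each number of a turn by 90 degrees. A row lasts 1/8 s, in which the tool goes at most 62.5 mm and 10.7 degrees, less where a joint would pass 70% of its speed; a pose out of reach is approached as far as the arm can. A call with a number of a shift or a turn outside -1 to 1 is refused whole. A call with a gripper value outside its range is refused whole. The fingers move at their own pace and stop on an object; "grip_force" is the grip in N (left out, the last holds). Time passes only in rows, so rows that do not move let the fingers close, or fill a call up. It gives the time, the measured TCP pose, the force and the opening at its end, in the units of the state.
- manip.observe(): the state, without advancing time (a new reading comes with each control period).
- manip.camera(name): name is "scene" or "top"; returns the picture (480x640x3 uint8, red, green, blue); there is no depth.
- manip.camera_params(name): a dict with "fx", "fy", "cx", "cy" (pixels), "camera_from_world" (4x4, takes a point from world to camera coordinates). Camera axes: x right, y down, z forward; pixel columns grow to the right and rows downward; lengths in mm; the calibration is good to about 2 mm. A picture is of the moment at which its call begins. camera_params takes no time and is no camera call.
- manip.job_done(): hands the job in, once; it reports no verdict.
The state is a dict: "time_s": time; "joint_positions": joint angles; "joint_velocities": joint speeds; "joint_torque": joint torques, N m; "ee_pos": TCP position; "tcp_rot": TCP orientation; "wrist_force": force on the tool from outside, world axes, zero at the start; "moment": the same for the moment, N m; "grip_width": finger opening in mm.
Only numpy, scipy, OpenCV 4.12 (cv2) and the standard library are available. Lean on these libraries where they do the work, as an engineer would, in place of code of your own. Each camera call takes 0.05 s, during which the arm holds its last target. There are 200 camera calls.

## Working session

There is one attempt and no reset: what is moved stays moved. The work goes in short steps, Python scripts to look and compute and a tool call to move; the robot and the scene stay as the last step left them, time stands still between calls to the robot, and variables do not carry over. Pictures are saved under pics/ and viewed, about 8 in all and at most 12, crops included, and the job is handed in when it is done.

Besides the shell and the picture viewer there is one more tool, called after ">>>" in YAML: its name, and indented under it one key for each argument. jog_arm: Moves the arm, as the interface text tells. Shifts and turns lie within -1 to 1; 1 stands for 500 mm of shift or 90 degrees of turn. Its arguments: {"type":"object","properties":{"deltas":{"type":"array"},"grip_force":{"type":"number"}},"required":["deltas"]}

```bash
ls; mkdir -p pics
python3 - <<'E'
from rig import manip
import cv2
print(manip.observe(), manip.hold_point_z)
for n in("scene","top"):
    im=manip.camera(n); cv2.imwrite(f"pics/{n}0.png",im[:,:,::-1]); print(n,manip.camera_params(n))
E
```

```text
pics
{'time_s': 0.0, 'joint_positions': array([ 1.29680114,  0.69001149, -0.19451786,  1.56636125,  0.15726595,
        0.90250964, -0.21508728]), 'joint_velocities': array([-0.0001701 ,  0.00013025, -0.00054144, -0.0002439 , -0.00174513,
       -0.00042975, -0.00022042]), 'joint_torque': array([-3.76799699e-04, -5.39610958e+01, -1.26709398e+00, -1.58548093e+01,
        9.03468230e-03,  9.41260048e-03, -1.90621108e-06]), 'ee_pos': array([ 189.1075466 , -595.00480915,  230.46239859]), 'tcp_rot': array([ 0.10828038, -0.10856215,  0.69940215, -0.69808757]), 'wrist_force': array([-1.15944604, -0.07440569, -0.35463573]), 'moment': array([ 0.00203223, -0.0255354 , -0.0229344 ]), 'grip_width': 85.39960777446566} 18.700000000000003
scene {'fx': 478.7216505602074, 'fy': 478.7216505602074, 'cx': 316.2058352367775, 'cy': 242.06360683634023, 'camera_from_world': array([[ 7.06796787e-01,  7.07283233e-01, -1.37379567e-02,
        -4.39896326e+02],
       [ 4.53072792e-01, -4.67504730e-01, -7.59054921e-01,
        -2.47776989e+02],
       [-5.43289378e-01,  5.30273284e-01, -6.50881630e-01,
         1.45006810e+03],
       [ 0.00000000e+00,  0.00000000e+00,  0.00000000e+00,
         1.00000000e+00]])}
top {'fx': 615.9816082895215, 'fy': 615.9816082895215, 'cx': 309.1752135358363, 'cy': 247.9779310583879, 'camera_from_world': array([[-6.13833446e-03, -9.99825389e-01, -1.76497023e-02,
         1.66074584e+01],
       [-9.91803609e-01,  8.33980156e-03, -1.27499208e-01,
         6.01376466e+02],
       [ 1.27624140e-01,  1.67224056e-02, -9.91681622e-01,
         1.07162147e+03],
       [ 0.00000000e+00,  0.00000000e+00,  0.00000000e+00,
         1.00000000e+00]])}
```

View pics/top0.png

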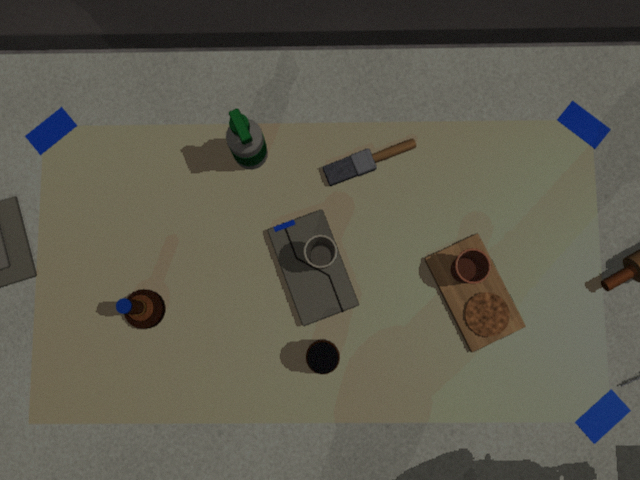

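View pics/scene0.png

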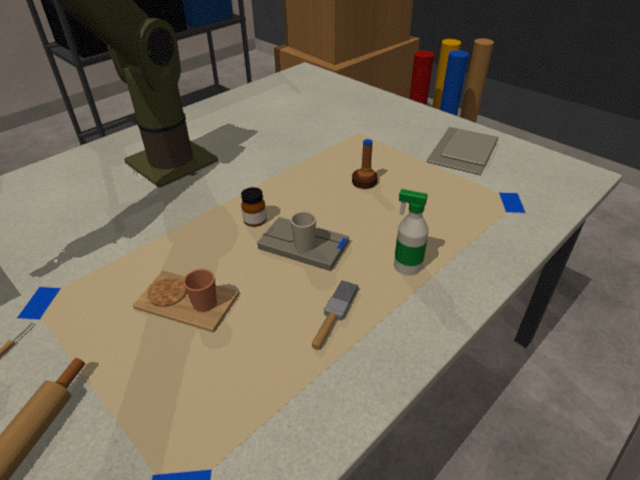

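```bash
cat > h.py <<'E'
from rig import manip
import numpy as np, cv2
def ray(cam,uv,z):
    p=manip.camera_params(cam);M=p["camera_from_world"];R=M[:3,:3];c=-R.T@M[:3,3]
    d=R.T@np.array([(uv[0]-p["cx"])/p["fx"],(uv[1]-p["cy"])/p["fy"],1]);return (c+d*(z-c[2])/d[2])[:2]
def proj(cam,P):
    p=manip.camera_params(cam);q=p["camera_from_world"]@np.append(P,1);return np.array([p["cx"]+p["fx"]*q[0]/q[2],p["cy"]+p["fy"]*q[1]/q[2]])
E
python3 - <<'E'
from h import *
im=cv2.imread("pics/top0.png")
def crop(im,x,y,w,h,s): 
    c=cv2.resize(im[y:y+h,x:x+w],None,fx=s,fy=s,interpolation=cv2.INTER_CUBIC);return np.clip(c*1.7,0,255).astype(np.uint8)
a=crop(im,255,200,110,130,4.5); b=cv2.resize(crop(im,420,225,110,130,4.5),(305,360)); b=crop(im,420,225,110,130,2.5);c=crop(im,105,280,70,60,3.5)
out=np.zeros((600,800,3),np.uint8); out[:585,:495]=a; out[:325,500:775]=b; out[330:540,500:745]=c
cv2.imwrite("pics/crop0.png",out)
for z in(0,22,100,128): 
    M=manip.camera_params("top")["camera_from_world"]
print(-M[:3,:3].T@M[:3,3])
E
```

```text
[ 459.78452246   -6.33089084 1139.67546248]
```

View pics/crop0.png

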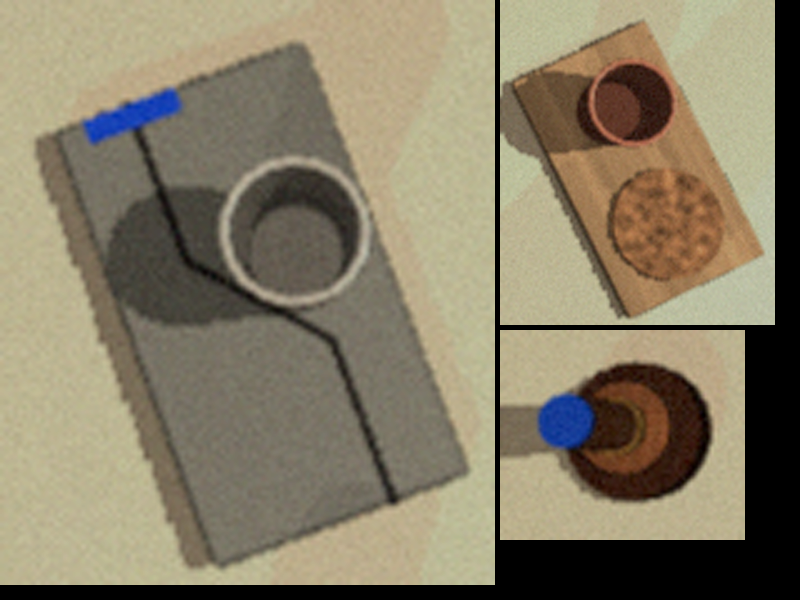

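```bash
cat > m.py <<'E'
from h import *
px=lambda x,y,s,ox,oy:((x+.5)/s-.5+ox,(y+.5)/s-.5+oy)
A=lambda x,y:px(x,y,4.5,255,200)
Bf=lambda x,y:px(x-500,y,2.5,420,225)
C=lambda x,y:px(x-500,y-330,3.5,105,280)
def fit(loc,W):
    loc=np.array(loc,float);W=np.array(W);a=loc-loc.mean(0);b=W-W.mean(0)
    U,_,V=np.linalg.svd(a.T@b);R=V.T@np.diag([1,np.sign(np.linalg.det(V.T@U.T))])@U.T;t=W.mean(0)-R@loc.mean(0)
    return R,t,W-(loc@R.T+t)
if __name__=="__main__":
    im=cv2.imread("pics/top0.png")
    pts=[A(57,135),A(303,42),A(467,470),A(215,566),A(188,262),A(333,342)]
    W=[ray("top",p,22) for p in pts]
    print("sizes",np.linalg.norm(W[1]-W[0]),np.linalg.norm(W[2]-W[1]),np.linalg.norm(W[3]-W[2]),np.linalg.norm(W[0]-W[3]))
    R,t,res=fit([(-95,-55),(-95,55),(95,55),(95,-55),(-25,-22),(25,22)],W)
    print("panel",t,np.degrees(np.arctan2(R[1,0],R[0,0])));print(res.round(1))
    print("corner check scene", [proj("scene",[*(R@np.array(q)+t),22]).round() for q in((-95,-55),(-95,55),(95,55),(95,-55))])
    c=ray("top",A(294,231),100);print("cup rim",c,"in panel",R.T@(c-t), "diam",np.linalg.norm(ray("top",A(219,231),100)-ray("top",A(370,231),100)))
    print("pad",ray("top",Bf(666,223),17),"diam",np.linalg.norm(ray("top",Bf(608,223),17)-ray("top",Bf(724,223),17)))
    print("pot",ray("top",Bf(631,103),82),"diam",np.linalg.norm(ray("top",Bf(586,103),82)-ray("top",Bf(677,103),82)))
    B=[ray("top",Bf(*p),12) for p in((513,84),(644,20),(763,253),(629,317))]
    print("board ctr",np.mean(B,0),np.linalg.norm(B[1]-B[0]),np.linalg.norm(B[2]-B[1]),np.degrees(np.arctan2(*(B[1]-B[2])[::-1])))
    hsv=cv2.cvtColor(im,cv2.COLOR_BGR2HSV);m=cv2.inRange(hsv,(105,150,60),(130,255,255))[285:330,105:150]
    M=cv2.moments(m,True);cap=(M["m10"]/M["m00"]+105,M["m01"]/M["m00"]+285);print("cap px",cap,ray("top",cap,128))
    print("dock ring",ray("top",C(640,432),24),np.linalg.norm(ray("top",C(711,432),24)-ray("top",C(569,432),24)),"foot",ray("top",C(623,428),34))
    print("bottle",ray("top",(246,150),100),"jar",ray("top",(323,357),85))
    s=cv2.imread("pics/scene0.png");m=cv2.inRange(cv2.cvtColor(s,cv2.COLOR_BGR2HSV),(105,150,40),(130,255,255))[135:150,355:380]
    M=cv2.moments(m,True);print("cap scene",M["m10"]/M["m00"]+355,M["m01"]/M["m00"]+135,"predicted",proj("scene",[*ray("top",cap,128),128]))
    print("cup scene pred rim",proj("scene",[*c,100]),"pad pred",proj("scene",[*ray("top",Bf(666,223),17),17]))
E
python3 m.py
```

```text
sizes 107.64964033137545 186.63975742068737 108.09903530354168 186.40016289880057
panel [569.4333333   6.8685769] -159.88283098971587
[[-1.4 -1.8]
 [-1.6  0.6]
 [ 1.6  1.7]
 [ 1.9 -0.2]
 [ 0.3 -0.1]
 [-0.9 -0.1]]
corner check scene [array([348., 235.]), array([330., 264.]), array([256., 241.]), array([278., 215.])]
cup rim [588.3454973   -7.08232979] in panel [-12.96006617  19.60444923] diam 57.04917145036105
pad [ 481.69444358 -305.84450279] diam 83.29065720102587
pot [ 562.52514153 -268.07407344] diam 62.214505015994924
board ctr [ 522.3058337  -287.71490754] 108.26598116046834 188.1016696404348 24.696759874926766
cap px (123.18435754189944, 305.66480446927375) [496.86993669 317.34368629]
dock ring [494.78322856 311.337731  ] 73.87469780367014 foot [496.57239975 317.31580203]
bottle [766.46768488 120.13211371] jar [409.83655925 -10.73934646]
cap scene 367.5 142.0 predicted [366.90629144 140.58280201]
cup scene pred rim [302.47950673 217.79878298] pad pred [167.18881608 289.47985225]
```

```bash
cat >> h.py <<'E'
from scipy.spatial.transform import Rotation as Ro
def state():
    s=manip.observe();q=s["tcp_rot"];return s["ee_pos"],Ro.from_quat(np.r_[q[1:],q[0]]),s
def go(target,yaw=None):
    p,R,s=state();d=R.inv().apply(np.array(target)-p)/500
    print("t",s["time_s"].__round__(2),"tcp",p.round(1),"tool-frame total",d.round(4),"mm",np.linalg.norm(d)*500, "F",s["wrist_force"].round(1),"w",round(s["grip_width"],1))
    M=R.as_matrix()
    if yaw is not None: # want tool y down, tool z (jaw) at world yaw
        z=np.array([np.cos(yaw),np.sin(yaw),0]);y=np.array([0,0,-1.]);T=np.c_[np.cross(y,z),y,z]
        print("rotvec/90deg",((R.inv()*Ro.from_matrix(T)).as_rotvec()/(np.pi/2)).round(4))
    print("jaw yaw",np.degrees(np.arctan2(M[1,2],M[0,2])).round(2),"tilt",M[2,1].round(5),"q",s["joint_positions"].round(2))
E
python3 - <<'E'
from h import *
from m import A
print(state()[1].as_matrix().round(3))
print("cup floor inner",ray("top",A(297,252),26))
for y in(115,-65): go([588.5,-7,200],np.radians(y))
E
```

```text
[[-0.953 -0.001  0.303]
 [-0.303  0.002 -0.953]
 [ 0.    -1.    -0.002]]
cup floor inner [588.92996434  -8.27707525]
t 0.1 tcp [ 189.1 -595.1  230.6] tool-frame total [-1.1176  0.0625 -0.8787] mm 711.5068704095602 F [ 0.5 -0.6  0.6] w 85.4
rotvec/90deg [0.0000e+00 1.9182e+00 1.6000e-03]
jaw yaw -72.36 tilt -1.0 q [ 1.3   0.69 -0.19  1.57  0.16  0.9  -0.22]
t 0.1 tcp [ 189.1 -595.1  230.6] tool-frame total [-1.1176  0.0625 -0.8787] mm 711.5068704095602 F [ 0.5 -0.6  0.6] w 85.4
rotvec/90deg [ 0.0011 -0.0818 -0.    ]
jaw yaw -72.36 tilt -1.0 q [ 1.3   0.69 -0.19  1.57  0.16  0.9  -0.22]
```

>>> jog_arm:
  deltas:
    - [0,0,0,0.001,-0.082,0,1]
    - [-0.0872,0.0044,-0.052,0,0,0,1]
    - [-0.0872,0.0044,-0.052,0,0,0,1]
    - [-0.0872,0.0044,-0.052,0,0,0,1]
    - [-0.0872,0.0044,-0.052,0,0,0,1]
  grip_force: 22

```text
time_s: 0.72
ee_pos: [304.1, -426.1, 222.0]
tcp_rot: [-0.153, 0.153, -0.69, 0.691]
wrist_force: [0.3, -0.0, -0.6]
grip_width: 85.3
```

>>> jog_arm:
  deltas:
    - [-0.0872,0.0044,-0.052,0,0,0,1]
    - [-0.0872,0.0044,-0.052,0,0,0,1]
    - [-0.0872,0.0044,-0.052,0,0,0,1]
    - [-0.0872,0.0044,-0.052,0,0,0,1]
    - [-0.0872,0.0044,-0.052,0,0,0,1]

```text
time_s: 1.35
ee_pos: [446.7, -216.3, 210.8]
tcp_rot: [-0.153, 0.153, -0.69, 0.691]
wrist_force: [0.9, -0.2, -0.5]
grip_width: 85.2
```

```bash
python3 -c "
from h import *
import math
go([588.5,-7,200],math.radians(-65))"
```

```text
t 1.35 tcp [ 446.7 -216.3  210.8] tool-frame total [-0.434   0.0212 -0.2593] mm 253.018999044052 F [ 0.9 -0.2 -0.5] w 85.2
rotvec/90deg [-0.0009  0.0002  0.0002]
jaw yaw -64.99 tilt -1.0 q [ 0.47  0.55 -0.17  1.97  0.15  0.63 -0.94]
```

>>> jog_arm:
  deltas:
    - [-0.0868,0.0042,-0.0518,0,0,0,1]
    - [-0.0868,0.0042,-0.0518,0,0,0,1]
    - [-0.0868,0.0042,-0.0518,0,0,0,1]
    - [-0.0868,0.0042,-0.0518,0,0,0,1]
    - [-0.0868,0.0042,-0.0521,0,0,0,1]

```text
time_s: 1.98
ee_pos: [588.4, -7.1, 199.9]
tcp_rot: [-0.153, 0.153, -0.69, 0.691]
wrist_force: [0.6, -1.2, -0.7]
grip_width: 85.4
```

>>> jog_arm:
  deltas:
    - [0,0.08,0,0,0,0,1]
    - [0,0.03,0,0,0,0,1]
    - [0,0,0,0,0,0,1]
    - [0,0,0,0,0,0,1]
    - [0,0,0,0,0,0,1]

```text
time_s: 2.6
ee_pos: [588.6, -9.1, 146.6]
tcp_rot: [-0.154, 0.152, -0.69, 0.691]
wrist_force: [0.4, -0.1, 0.0]
grip_width: 85.1
```

Run:
```python
from h import *
import math
go([588.5,-7,45],math.radians(-65))
a=manip.camera("scene")[150:290,230:380,::-1];b=manip.camera("top")[180:330,250:400,::-1]
f=lambda i:np.clip(cv2.resize(i,(400,400),interpolation=cv2.INTER_CUBIC)*1.7,0,255).astype(np.uint8)
cv2.imwrite("pics/g1.png",np.hstack([f(a),f(b)]))
```

```text
t 2.6 tcp [588.6  -9.1 146.6] tool-frame total [-0.0012  0.2031 -0.0044] mm 101.59927098277308 F [ 0.4 -0.1  0. ] w 85.1
rotvec/90deg [-0.0017 -0.0004 -0.0012]
jaw yaw -65.04 tilt -0.99999 q [ 0.    0.75 -0.11  1.76  0.13  0.63 -1.32]
```

View pics/g1.png

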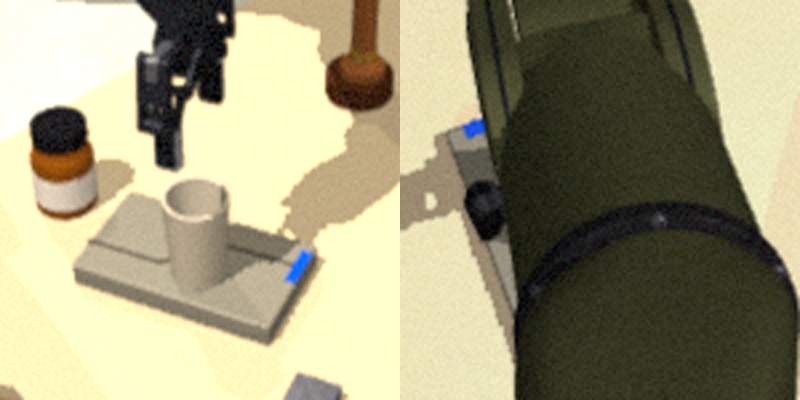

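>>> jog_arm:
  deltas:
    - [-0.0012,0.05,-0.0044,-0.0017,0,-0.0012,1]
    - [0,0.06,0,0,0,0,1]
    - [0,0.06,0,0,0,0,1]
    - [0,0.033,0,0,0,0,1]
    - [0,0,0,0,0,0,1]

```text
time_s: 3.32
ee_pos: [586.8, -6.4, 43.2]
tcp_rot: [0.152, -0.154, 0.691, -0.69]
wrist_force: [0.1, -0.3, 0.1]
grip_width: 85.3
```

Run:
```python
from h import *
import math
go([588.5,-7,45],math.radians(-65))
a=manip.camera("scene")[150:290,230:380,::-1]
f=lambda i:np.clip(cv2.resize(i,(600,560),interpolation=cv2.INTER_CUBIC)*1.7,0,255).astype(np.uint8)
cv2.imwrite("pics/g2.png",f(a))
```

```text
t 3.33 tcp [586.8  -6.4  43.2] tool-frame total [-0.0025 -0.0035  0.0026] mm 2.509780698339484 F [ 0.1 -0.3  0.1] w 85.3
rotvec/90deg [0.001  0.0002 0.0022]
jaw yaw -64.98 tilt -0.99999 q [-0.02  0.91 -0.09  1.81  0.16  0.43 -1.35]
```

View pics/g2.png

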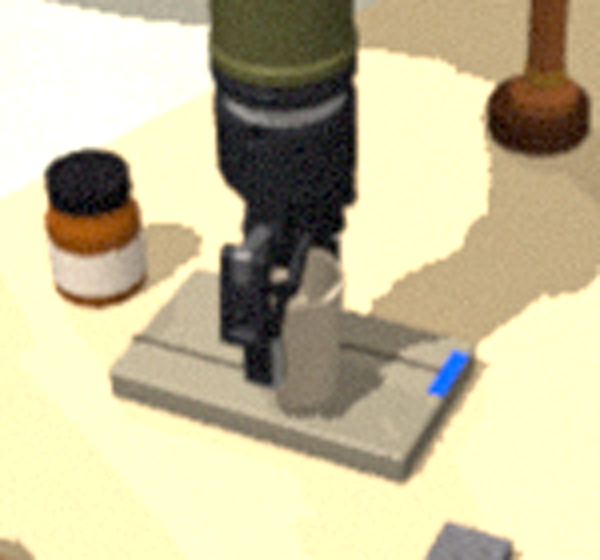

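>>> jog_arm:
  deltas:
    - [-0.0025,-0.0035,0.0026,0.001,0,0.0022,1]
    - [0,0,0,0,0,0,1]
    - [0,0,0,0,0,0,0.5]
    - [0,0,0,0,0,0,0.4]
    - [0,0,0,0,0,0,0.3]
  grip_force: 22

```text
time_s: 4.0
ee_pos: [589.3, -7.0, 46.0]
tcp_rot: [-0.154, 0.152, -0.69, 0.69]
wrist_force: [0.7, -0.7, 4.0]
grip_width: 56.0
```

>>> jog_arm:
  deltas:
    - [0,0,0,0,0,0,0.2]
    - [0,0,0,0,0,0,0]
    - [0,0,0,0,0,0,-1]
    - [0,0,0,0,0,0,-1]
    - [0,0,0,0,0,0,-1]

```text
time_s: 4.62
ee_pos: [589.3, -7.0, 46.0]
tcp_rot: [-0.154, 0.152, -0.69, 0.69]
wrist_force: [-0.4, 0.0, 5.8]
grip_width: 55.3
```

Run:
```python
from h import *
import math
go([588.5,-7,45],math.radians(-65))
```

```text
t 4.62 tcp [589.3  -7.   46. ] tool-frame total [ 0.0015  0.0021 -0.0007] mm 1.3241601731496653 F [-0.4  0.   5.8] w 55.3
rotvec/90deg [-0.0006  0.0001 -0.0013]
jaw yaw -64.99 tilt -1.0 q [-0.02  0.91 -0.09  1.8   0.16  0.43 -1.35]
```

>>> jog_arm:
  deltas:
    - [0,-0.01,0,0,0,0,-1]
    - [0,-0.03,0,0,0,0,-1]
    - [0,-0.07,0,0,0,0,-1]
    - [0,-0.07,0,0,0,0,-1]
    - [0,-0.04,0,0,0,0,-1]

```text
time_s: 5.25
ee_pos: [589.6, -6.9, 158.2]
tcp_rot: [-0.155, 0.152, -0.69, 0.691]
wrist_force: [-0.1, -0.1, -1.5]
grip_width: 55.5
```

>>> jog_arm:
  deltas:
    - [0,0,0,0,0,0,-1]
    - [0,0,0,0,0,0,-1]
    - [0,0,0,0,0,0,-1]
    - [0,0,0,0,0,0,-1]
    - [0,0,0,0,0,0,-1]

```text
time_s: 5.88
ee_pos: [588.6, -7.0, 155.1]
tcp_rot: [-0.153, 0.153, -0.69, 0.69]
wrist_force: [-0.7, 0.1, -1.4]
grip_width: 55.4
```

Run:
```python
from h import *
import math
go([481.7,-305.8,155],math.radians(-65))
a=manip.camera("scene")
cv2.imwrite("pics/g3.png",np.clip(cv2.resize(a[100:310,110:390,::-1],None,fx=2.7,fy=2.7,interpolation=cv2.INTER_CUBIC)*1.7,0,255).astype(np.uint8))
```

```text
t 5.88 tcp [588.6  -7.  155.1] tool-frame total [0.4466 0.     0.4511] mm 317.3881207443891 F [-0.7  0.1 -1.4] w 55.4
rotvec/90deg [-0.0001  0.0002 -0.0005]
jaw yaw -64.98 tilt -1.0 q [ 0.    0.74 -0.12  1.75  0.13  0.66 -1.32]
```

View pics/g3.png

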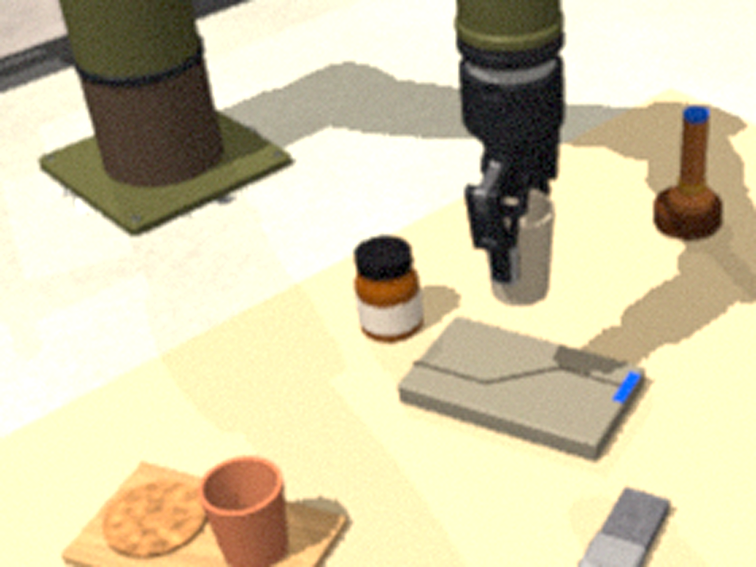

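>>> jog_arm:
  deltas:
    - [0.03,0,0.03,0,0,0,-1]
    - [0.06,0,0.06,0,0,0,-1]
    - [0.075,0,0.075,0,0,0,-1]
    - [0.075,0,0.075,0,0,0,-1]
    - [0.075,0,0.075,0,0,0,-1]

```text
time_s: 6.55
ee_pos: [510.8, -219.6, 155.5]
tcp_rot: [-0.153, 0.152, -0.69, 0.691]
wrist_force: [0.5, -0.4, -0.8]
grip_width: 55.2
```

>>> jog_arm:
  deltas:
    - [0.075,0,0.075,0,0,0,-1]
    - [0.04,0,0.04,0,0,0,-1]
    - [0.0166,0,0.0211,0,0,0,-1]
    - [0,0,0,0,0,0,-1]
    - [0,0,0,0,0,0,-1]

```text
time_s: 7.18
ee_pos: [482.7, -303.9, 155.4]
tcp_rot: [0.155, -0.153, 0.69, -0.69]
wrist_force: [-0.2, 0.9, -0.9]
grip_width: 55.5
```

Run:
```python
from h import *
import math
go([481.7,-305.8,46],math.radians(-65))
```

```text
t 7.17 tcp [ 482.7 -303.9  155.4] tool-frame total [0.0041 0.2189 0.0026] mm 109.46635286142562 F [-0.2  0.9 -0.9] w 55.5
rotvec/90deg [ 0.0002  0.0018 -0.0016]
jaw yaw -64.84 tilt -1.0 q [ 0.59  0.72 -0.19  1.81  0.21  0.63 -0.85]
```

>>> jog_arm:
  deltas:
    - [0.004,0.04,0.0026,0,0.0018,-0.0016,-1]
    - [0,0.07,0,0,0,0,-1]
    - [0,0.06,0,0,0,0,-1]
    - [0,0.03,0,0,0,0,-1]
    - [0,0.01,0,0,0,0,-1]

```text
time_s: 7.8
ee_pos: [481.0, -306.8, 49.9]
tcp_rot: [0.152, -0.153, 0.69, -0.69]
wrist_force: [0.2, 0.3, -1.2]
grip_width: 55.3
```

>>> jog_arm:
  deltas:
    - [0,0,0,0,0,0,-1]
    - [0,0,0,0,0,0,-1]
    - [0,0,0,0,0,0,-1]
    - [0,0,0,0,0,0,-1]
    - [0,0,0,0,0,0,-1]

```text
time_s: 8.43
ee_pos: [480.6, -308.0, 50.6]
tcp_rot: [-0.152, 0.152, -0.69, 0.691]
wrist_force: [0.1, 0.0, -1.1]
grip_width: 55.7
```

Run:
```python
from h import *
import math
go([481.7,-305.8,42],math.radians(-65))
a=manip.camera("scene");b=manip.camera("top")
f=lambda i:np.clip(cv2.resize(i[:,:,::-1],(400,400),interpolation=cv2.INTER_CUBIC)*1.7,0,255).astype(np.uint8)
cv2.imwrite("pics/g4.png",np.hstack([f(a[220:330,130:240]),f(b[220:360,410:550])]))
print(proj("scene",[481.7,-305.8,17]))
```

```text
t 8.43 tcp [ 480.6 -308.    50.6] tool-frame total [-0.0038  0.0171 -0.003 ] mm 8.908576069721166 F [ 0.1  0.  -1.1] w 55.7
rotvec/90deg [-0.0005 -0.0017  0.0006]
jaw yaw -65.15 tilt -1.0 q [ 0.56  0.89 -0.13  1.86  0.26  0.41 -0.89]
[167.20853261 289.47026682]
```

View pics/g4.png

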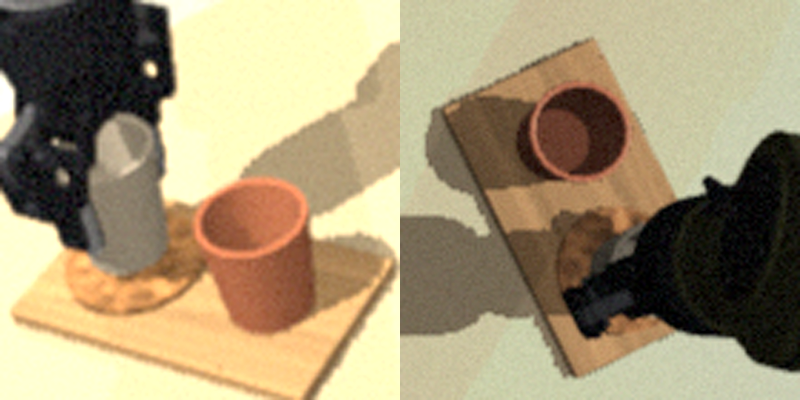

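>>> jog_arm:
  deltas:
    - [-0.0019,0.004,-0.0015,0,-0.0017,0,-1]
    - [-0.0019,0.004,-0.0015,0,0,0,-1]
    - [0,0.004,0,0,0,0,-1]
    - [0,0.002,0,0,0,0,-1]
    - [0,0,0,0,0,0,-1]

```text
time_s: 9.15
ee_pos: [481.6, -305.8, 43.3]
tcp_rot: [-0.153, 0.153, -0.69, 0.691]
wrist_force: [-0.2, 0.1, -0.9]
grip_width: 55.6
```

>>> jog_arm:
  deltas:
    - [0,0,0,0,0,0,-1]
    - [0,0,0,0,0,0,-1]
    - [0,0.002,0,0,0,0,-1]
    - [0,0,0,0,0,0,-1]
    - [0,0,0,0,0,0,-1]

```text
time_s: 9.78
ee_pos: [481.7, -305.8, 42.4]
tcp_rot: [-0.153, 0.153, -0.69, 0.691]
wrist_force: [0.2, -0.5, -1.2]
grip_width: 55.5
```

Run:
```python
from h import *
import math
go([481.7,-305.8,41],math.radians(-65))
```

```text
t 9.78 tcp [ 481.7 -305.8   42.4] tool-frame total [-0.      0.0028  0.0001] mm 1.376536157942031 F [ 0.2 -0.5 -1.2] w 55.5
rotvec/90deg [-0.0003  0.0001  0.0007]
jaw yaw -65.0 tilt -1.0 q [ 0.56  0.9  -0.13  1.86  0.26  0.4  -0.9 ]
```

Excellent precision when settled. Creep down until the force turns up.

>>> jog_arm:
  deltas:
    - [0,0.001,0,0,0,0,-1]
    - [0,0.001,0,0,0,0,-1]
    - [0,0.0008,0,0,0,0,-1]
    - [0,0,0,0,0,0,-1]
    - [0,0,0,0,0,0,-1]

```text
time_s: 10.4
ee_pos: [481.6, -305.8, 41.2]
tcp_rot: [-0.153, 0.153, -0.69, 0.691]
wrist_force: [-0.4, -0.6, 2.1]
grip_width: 55.2
```

Run:
```python
from h import *
import math
go([481.7,-305.8,41],math.radians(-65))
```

```text
t 10.4 tcp [ 481.6 -305.8   41.2] tool-frame total [-0.0001  0.0004  0.    ] mm 0.19344718603791888 F [-0.4 -0.6  2.1] w 55.2
rotvec/90deg [-0.0004  0.0001  0.0007]
jaw yaw -64.99 tilt -1.0 q [ 0.56  0.9  -0.13  1.86  0.26  0.39 -0.9 ]
```

>>> jog_arm:
  deltas:
    - [0,0,0,0,0,0,0.45]
    - [0,0,0,0,0,0,0.6]
    - [0,0,0,0,0,0,1]
    - [0,0,0,0,0,0,1]
    - [0,0,0,0,0,0,1]

```text
time_s: 11.02
ee_pos: [481.7, -305.7, 40.9]
tcp_rot: [-0.153, 0.153, -0.69, 0.691]
wrist_force: [-0.6, -0.4, -0.2]
grip_width: 85.4
```

>>> jog_arm:
  deltas:
    - [0,-0.02,0,0,0,0,1]
    - [0,-0.06,0,0,0,0,1]
    - [0,-0.09,0,0,0,0,1]
    - [0,-0.1,0,0,0,0,1]
    - [0,-0.08,0,0,0,0,1]

```text
time_s: 11.65
ee_pos: [482.0, -305.7, 218.8]
tcp_rot: [-0.153, 0.153, -0.69, 0.691]
wrist_force: [-0.2, -1.1, -0.3]
grip_width: 85.6
```

Run:
```python
from h import *
import math
go([496.8,317.3,215],math.radians(-65))
```

```text
t 11.65 tcp [ 482.  -305.7  218.8] tool-frame total [-0.5535  0.0052 -1.1168] mm 623.2303305541483 F [-0.2 -1.1 -0.3] w 85.6
rotvec/90deg [-0.0014  0.0001 -0.0002]
jaw yaw -64.99 tilt -1.0 q [ 0.61  0.63 -0.22  1.75  0.18  0.78 -0.83]
```

>>> jog_arm:
  deltas:
    - [-0.0185,0.005,-0.0372,0,0,0,1]
    - [-0.0415,0,-0.0838,0,0,0,1]
    - [-0.0415,0,-0.0838,0,0,0,1]
    - [-0.0415,0,-0.0838,0,0,0,1]
    - [-0.0415,0,-0.0838,0,0,0,1]

```text
time_s: 12.28
ee_pos: [485.7, -95.5, 212.8]
tcp_rot: [0.153, -0.154, 0.69, -0.69]
wrist_force: [0.8, 0.1, 0.6]
grip_width: 85.4
```

>>> jog_arm:
  deltas:
    - [-0.0415,0,-0.0838,0,0,0,1]
    - [-0.0415,0,-0.0838,0,0,0,1]
    - [-0.0415,0,-0.0838,0,0,0,1]
    - [-0.0415,0,-0.0838,0,0,0,1]
    - [-0.0415,0,-0.0838,0,0,0,1]

```text
time_s: 12.9
ee_pos: [490.8, 137.7, 212.6]
tcp_rot: [-0.152, 0.154, -0.69, 0.691]
wrist_force: [0.3, 0.2, -0.5]
grip_width: 85.4
```

Run:
```python
from h import *
import math
go([496.8,317.3,215],math.radians(-65))
a=manip.camera("top");cv2.imwrite("pics/g5raw.png",a[:,:,::-1])
f=lambda i,s:np.clip(cv2.resize(i[:,:,::-1],None,fx=s,fy=s,interpolation=cv2.INTER_CUBIC)*1.7,0,255).astype(np.uint8)
o=np.zeros((585,800,3),np.uint8);o[:,:400]=f(a[225:355,420:530],4.5)[:,:400];p=f(a[200:330,255:344],4.5);o[:,400:]=p[:585,:400]
cv2.imwrite("pics/g5.png",o)
```

```text
t 12.9 tcp [490.8 137.7 212.6] tool-frame total [-0.1629 -0.0054 -0.3203] mm 179.68780740271103 F [ 0.3  0.2 -0.5] w 85.4
rotvec/90deg [-0.0001  0.0006  0.0017]
jaw yaw -64.94 tilt -1.0 q [-0.27  0.57 -0.15  1.93  0.13  0.66 -1.63]
```

View pics/g5.png

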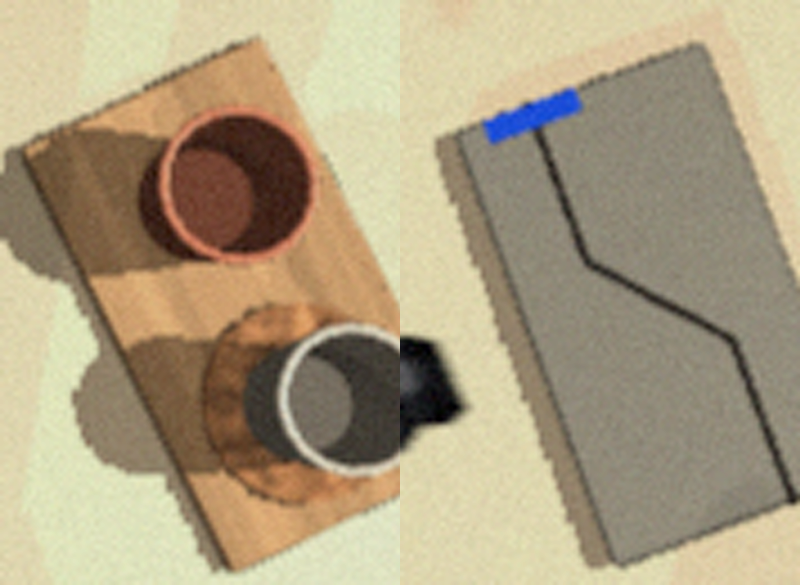

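>>> jog_arm:
  deltas:
    - [-0.044,-0.005,-0.0865,0,0,0,1]
    - [-0.044,0,-0.0865,0,0,0,1]
    - [-0.038,0,-0.075,0,0,0,1]
    - [-0.025,0,-0.048,0,0,0,1]
    - [-0.012,0,-0.0243,0,0,0,1]

```text
time_s: 13.58
ee_pos: [496.8, 317.2, 214.7]
tcp_rot: [-0.153, 0.155, -0.69, 0.69]
wrist_force: [-0.1, -0.2, -0.4]
grip_width: 85.0
```

>>> jog_arm:
  deltas:
    - [0,0,0,0,0,0,1]
    - [0,0,0,0,0,0,1]
    - [0,0,0,0,0,0,1]
    - [0,0,0,0,0,0,1]
    - [0,0,0,0,0,0,1]

```text
time_s: 14.2
ee_pos: [498.4, 315.1, 215.5]
tcp_rot: [-0.153, 0.153, -0.69, 0.691]
wrist_force: [0.4, 0.3, -0.2]
grip_width: 85.2
```

Run:
```python
from h import *
from m import px
import math
go([496.8,317.3,67],math.radians(-65))
print("cup rim now",ray("top",px(355,401,4.5,420,225),95))
im=cv2.imread("pics/g5raw.png")
# seam: darkest ridge pixels inside panel, eroded
g=cv2.resize(cv2.GaussianBlur(cv2.cvtColor(im,cv2.COLOR_BGR2GRAY),(0,0),.7),None,fx=4,fy=4,interpolation=cv2.INTER_CUBIC).astype(float)
poly=np.array([[(273,232),(318,216),(350,299),(306,315)]],np.int32)*4
m=np.zeros(g.shape,np.uint8);cv2.fillPoly(m,poly,255)
loc=cv2.GaussianBlur(g,(0,0),24);k=(m>0)&(g<loc-12)
n,L,st,ce=cv2.connectedComponentsWithStats(k.astype(np.uint8));i=1+np.argmax(st[1:,4])
ys,xs=np.nonzero(L==i);w=(loc-g)[ys,xs]
W=np.array([ray("top",((x+.5)/4-.5,(y+.5)/4-.5),22) for x,y in zip(xs,ys)])
np.save("seam.npy",np.c_[W,w])
from scipy.optimize import least_squares
V=np.array([(-95,-22),(-25,-22),(25,22),(95,22)],float)
def dist(p):
    c,s=np.cos(p[2]),np.sin(p[2]);q=(W-p[:2])@np.array([[c,-s],[s,c]])
    D=[]
    for a,b in zip(V[:-1],V[1:]):
        u=b-a;l=np.linalg.norm(u);u/=l;t=np.clip((q-a)@u,0,l);r=q-a-t[:,None]*u;D.append(np.hypot(*r.T))
    return np.min(D,0)*np.sqrt(w/w.mean())
s=least_squares(dist,[569.4,6.9,np.radians(-159.9)],loss="soft_l1");print("panel seamfit",s.x[:2],np.degrees(s.x[2]),"rms",np.sqrt((dist(s.x)**2).mean()),len(W))
c,sn=np.cos(s.x[2]),np.sin(s.x[2])
for q in[(-80,-22),(-25,-22),(25,22),(80,22)]:print(q,(s.x[:2]+np.array([[c,-sn],[sn,c]])@q).round(1))
```

```text
t 14.2 tcp [498.4 315.1 215.5] tool-frame total [ 0.0008  0.297  -0.0055] mm 148.50927923905152 F [ 0.4  0.3 -0.2] w 85.2
rotvec/90deg [-0.0004 -0.0002  0.0006]
jaw yaw -65.02 tilt -1.0 q [-0.57  0.66 -0.12  1.69  0.1   0.8  -1.87]
cup rim now [ 480.33392762 -305.75313204]Traceback (most recent call last):
  File "<stdin>", line 14, in <module>
  File "h.py", line 4, in ray
    p=manip.camera_params(cam);M=p["camera_from_world"];R=M[:3,:3];c=-R.T@M[:3,3]
ValueError: time passes only in moves, steps and waits
```

>>> jog_arm:
  deltas:
    - [0.0008,0.03,-0.0055,0,0,0,1]
    - [0,0.08,0,0,0,0,1]
    - [0,0.09,0,0,0,0,1]
    - [0,0.07,0,0,0,0,1]
    - [0,0.027,0,0,0,0,1]

```text
time_s: 14.82
ee_pos: [494.9, 316.8, 64.1]
tcp_rot: [-0.151, 0.155, -0.689, 0.691]
wrist_force: [0.2, 0.0, 0.1]
grip_width: 85.2
```

>>> jog_arm:
  deltas:
    - [0,0,0,0,0,0,1]
    - [0,0,0,0,0,0,1]
    - [0,0,0,0,0,0,1]
    - [0,0,0,0,0,0,1]
    - [0,0,0,0,0,0,1]

```text
time_s: 15.45
ee_pos: [496.9, 317.8, 67.3]
tcp_rot: [-0.153, 0.153, -0.69, 0.691]
wrist_force: [-0.2, -0.1, -0.1]
grip_width: 85.3
```

```bash
cat > seam.py <<'E'
from h import *
from scipy.optimize import least_squares
def rays(cam,uv,z):
    p=manip.camera_params(cam);M=p["camera_from_world"];R=M[:3,:3];c=-R.T@M[:3,3]
    d=np.c_[(uv-[p["cx"],p["cy"]])/[p["fx"],p["fy"]],np.ones(len(uv))]@R
    return (c+d*((z-c[2])/d[:,2])[:,None])[:,:2]
def seampx(f="pics/g5raw.png",poly=((273,232),(318,216),(350,299),(306,315)),th=12):
    im=cv2.imread(f)
    g=cv2.resize(cv2.GaussianBlur(cv2.cvtColor(im,cv2.COLOR_BGR2GRAY),(0,0),.7),None,fx=4,fy=4,interpolation=cv2.INTER_CUBIC).astype(float)
    m=np.zeros(g.shape,np.uint8);cv2.fillPoly(m,np.array([poly],np.int32)*4,255)
    loc=cv2.GaussianBlur(g,(0,0),24);k=(m>0)&(g<loc-th)
    n,L,st,_=cv2.connectedComponentsWithStats(k.astype(np.uint8));i=1+np.argmax(st[1:,4])
    ys,xs=np.nonzero(L==i);return (np.c_[xs,ys]+.5)/4-.5,(loc-g)[ys,xs]
V=np.array([(-95,-22),(-25,-22),(25,22),(95,22)],float)
def local(W,p):
    c,s=np.cos(p[2]),np.sin(p[2]);return (W-p[:2])@np.array([[c,-s],[s,c]])
def dist(p,W,w):
    q=local(W,p);D=[]
    for a,b in zip(V[:-1],V[1:]):
        u=b-a;l=np.linalg.norm(u);u/=l;t=np.clip((q-a)@u,0,l);D.append(np.hypot(*(q-a-t[:,None]*u).T))
    return np.min(D,0)*np.sqrt(w/w.mean())
def fitpanel(cam,uv,w,p0=(569.4,6.9,np.radians(-159.9))):
    W=rays(cam,uv,22);s=least_squares(dist,p0,args=(W,w),loss="soft_l1")
    print("panel",s.x[:2].round(2),np.degrees(s.x[2]).round(2),"rms",np.sqrt((dist(s.x,W,w)**2).mean()).round(2),len(W))
    c,sn=np.cos(s.x[2]),np.sin(s.x[2])
    for q in[(-80,-22),(-25,-22),(25,22),(80,22)]:print(q,(s.x[:2]+np.array([[c,-sn],[sn,c]])@q).round(1))
    return s.x
E
python3 - <<'E'
from seam import *
import math
go([496.8,317.3,67],math.radians(-65))
uv,w=seampx();print(uv.min(0),uv.max(0));fitpanel("top",uv,w)
print("scene (from g? first image partly covered by cup)")
E
```

```text
t 15.45 tcp [496.9 317.8  67.3] tool-frame total [0.0006 0.0007 0.0007] mm 0.576888110197038 F [-0.2 -0.1 -0.1] w 85.3
rotvec/90deg [-0.0003  0.      0.0002]
jaw yaw -65.0 tilt -1.0 q [-0.6   0.87 -0.09  1.8   0.14  0.48 -1.92]
[274.375 223.625] [339.875 302.875]
panel [569.79   7.32] -159.79 rms 2.72 4346
(-80, -22) [637.3  55.6]
(-25, -22) [585.6  36.6]
(25, 22) [553.9 -22. ]
(80, 22) [502.3 -41. ]
scene (from g? first image partly covered by cup)
```

>>> jog_arm:
  deltas:
    - [0,0,0,0,0,0,0]
    - [0,0,0,0,0,0,-0.2]
    - [0,0,0,0,0,0,-0.4]
    - [0,0,0,0,0,0,-1]
    - [0,0,0,0,0,0,-1]
  grip_force: 50

```text
time_s: 16.08
ee_pos: [496.8, 317.4, 67.0]
tcp_rot: [-0.153, 0.153, -0.69, 0.691]
wrist_force: [-0.2, -0.2, 2.4]
grip_width: 24.2
```

>>> jog_arm:
  deltas:
    - [0,0,0,0,0,0,-1]
    - [0,0,0,0,0,0,-1]
    - [0,0,0,0,0,0,-1]
    - [0,0,0,0,0,0,-1]
    - [0,0,0,0,0,0,-1]

```text
time_s: 16.7
ee_pos: [496.8, 317.5, 66.9]
tcp_rot: [-0.153, 0.153, -0.69, 0.691]
wrist_force: [-1.0, -1.7, 2.1]
grip_width: 24.4
```

Run:
```python
from h import *
import math
go([496.8,317.3,67],math.radians(-65))
```

```text
t 16.7 tcp [496.8 317.5  66.9] tool-frame total [ 0.0001 -0.0001  0.0003] mm 0.17054038703145108 F [-1.  -1.7  2.1] w 24.4
rotvec/90deg [-0.0005 -0.      0.0007]
jaw yaw -65.0 tilt -1.0 q [-0.6   0.87 -0.09  1.8   0.14  0.48 -1.92]
```

>>> jog_arm:
  deltas:
    - [0,-0.01,0,0,0,0,-1]
    - [0,-0.03,0,0,0,0,-1]
    - [0,-0.05,0,0,0,0,-1]
    - [0,-0.03,0,0,0,0,-1]
    - [0,-0.006,0,0,0,0,-1]

```text
time_s: 17.32
ee_pos: [497.3, 318.3, 131.3]
tcp_rot: [0.154, -0.153, 0.69, -0.69]
wrist_force: [-1.0, 0.9, -2.9]
grip_width: 24.0
```

Run:
```python
from h import *
import math
go([637.3,55.6,125],math.radians(-65))
```

```text
t 17.32 tcp [497.3 318.3 131.3] tool-frame total [-0.0317  0.0125  0.5944] mm 297.69969957134504 F [-1.   0.9 -2.9] w 24.0
rotvec/90deg [ 0.0001  0.0001 -0.0008]
jaw yaw -64.99 tilt -1.0 q [-0.59  0.77 -0.1   1.77  0.13  0.61 -1.9 ]
```

>>> jog_arm:
  deltas:
    - [-0.0017,0,0.03,0,0,0,-1]
    - [-0.005,0,0.08,0,0,0,-1]
    - [-0.005,0,0.1,0,0,0,-1]
    - [-0.005,0,0.1,0,0,0,-1]
    - [-0.005,0,0.1,0,0,0,-1]

```text
time_s: 17.95
ee_pos: [593.5, 133.2, 128.9]
tcp_rot: [-0.152, 0.154, -0.69, 0.691]
wrist_force: [0.6, 0.0, -2.6]
grip_width: 23.9
```

>>> jog_arm:
  deltas:
    - [-0.005,0,0.09,0,0,0,-1]
    - [-0.004,0,0.06,0,0,0,-1]
    - [-0.001,0.01,0.0344,0,0,0,-1]
    - [0,0.02,0,0,0,0,-1]
    - [0,0.03,0,0,0,0,-1]

```text
time_s: 18.58
ee_pos: [635.8, 57.2, 98.9]
tcp_rot: [0.153, -0.154, 0.691, -0.69]
wrist_force: [0.7, -0.0, -2.3]
grip_width: 23.9
```

>>> jog_arm:
  deltas:
    - [0,0.018,0,0,0,0,-1]
    - [0,0,0,0,0,0,-1]
    - [0,0,0,0,0,0,-1]
    - [0,0,0,0,0,0,-1]
    - [0,0,0,0,0,0,-1]

```text
time_s: 19.2
ee_pos: [637.0, 55.1, 91.5]
tcp_rot: [-0.153, 0.153, -0.69, 0.691]
wrist_force: [-1.2, -0.1, -2.8]
grip_width: 24.7
```

Run:
```python
from seam import *
import math
go([637.3,55.6,91],math.radians(-65))
a=manip.camera("scene");b=manip.camera("top");cv2.imwrite("pics/g6s.png",a[:,:,::-1]);cv2.imwrite("pics/g6t.png",b[:,:,::-1])
f=lambda i:np.clip(cv2.resize(i[:,:,::-1],(400,400),interpolation=cv2.INTER_CUBIC)*1.7,0,255).astype(np.uint8)
cv2.imwrite("pics/g6.png",np.hstack([f(a[190:270,290:370]),f(b[195:295,250:350])]))
p=state()[0]
for n in("scene","top"):print(n,"tip px by FK",proj(n,[p[0],p[1],p[2]-60.9]),"foot",proj(n,[p[0],p[1],p[2]-42.9]),"s0",proj(n,[637.3,55.6,22]),"s2",proj(n,[585.6,36.6,22]),"s5",proj(n,[553.9,-22,22]))
```

```text
t 19.2 tcp [637.   55.1  91.5] tool-frame total [-0.001   0.001  -0.0007] mm 0.7963016046587071 F [-1.2 -0.1 -2.8] w 24.7
rotvec/90deg [-0.0005  0.      0.0002]
jaw yaw -65.0 tilt -1.0 q [-0.07  0.89 -0.16  1.63  0.21  0.65 -1.48]
scene tip px by FK [337.13748518 238.60702306] foot [337.25262566 232.63339884] s0 [337.41173402 241.32512641] s2 [316.03245367 235.21441323] s5 [288.81460143 240.68514933]
top tip px by FK [285.70768751 229.526783  ] foot [285.15189354 227.95052098] s0 [285.6240138  229.99951383] s2 [296.05300439 257.87419033] s5 [328.32087564 274.9394481 ]
```

View pics/g6.png

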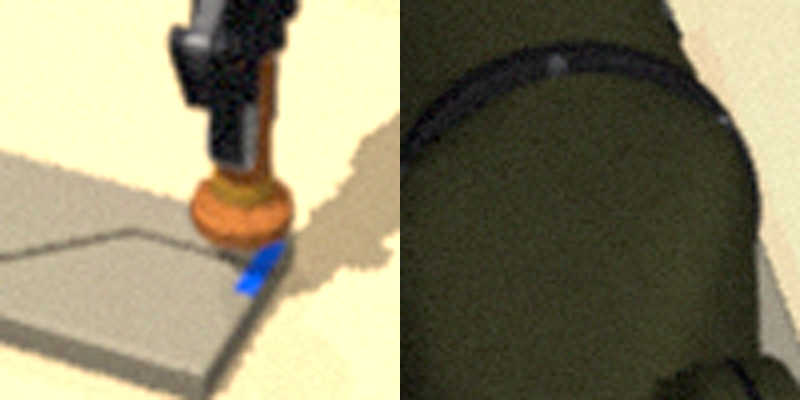

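>>> jog_arm:
  deltas:
    - [-0.0024,0.004,-0.0002,0,0,0,-1]
    - [0,0.009,0,0,0,0,-1]
    - [0,0.009,0,0,0,0,-1]
    - [0,0.005,0,0,0,0,-1]
    - [0,0.002,0,0,0,0,-1]

```text
time_s: 19.92
ee_pos: [637.8, 55.7, 76.5]
tcp_rot: [-0.153, 0.153, -0.69, 0.691]
wrist_force: [-0.1, 0.1, 0.3]
grip_width: 24.2
```

```bash
cat >> seam.py <<'E'
PP=np.array([569.6,7.1,np.radians(-159.83)])
def chk(p):
    p=np.array(p);q=local(p[None,:2],PP)[0];d=dist(PP,p[None,:2],np.ones(1))[0];print("panel xy",q.round(2),"off seam",d.round(2),"press",(82.9-p[2]).round(2))
E
python3 - <<'E'
from seam import *
import math
go([638.05,55.7,77],math.radians(-65));chk(state()[0])
s=cv2.imread("pics/g6s.png");h=cv2.cvtColor(s,cv2.COLOR_BGR2HSV)[215:250,320:360]
m=cv2.inRange(h,(5,120,50),(20,255,255));r=m[8:22];print("foot extents",[(i+215,np.nonzero(x)[0].min()+320,np.nonzero(x)[0].max()+320) for i,x in enumerate(m) if x.any()])
E
```

```text
t 19.93 tcp [637.8  55.7  76.5] tool-frame total [-0.0004 -0.0011  0.0001] mm 0.5847673378553112 F [-0.1  0.1  0.3] w 24.2
rotvec/90deg [-0.0004  0.0001  0.0006]
jaw yaw -64.99 tilt -1.0 q [-0.08  0.91 -0.16  1.63  0.21  0.62 -1.48]
panel xy [-80.79 -22.06] off seam 0.06 press 6.44
foot extents [(215, np.int64(342), np.int64(343)), (216, np.int64(342), np.int64(343)), (217, np.int64(342), np.int64(343)), (218, np.int64(342), np.int64(343)), (219, np.int64(342), np.int64(343)), (220, np.int64(342), np.int64(343)), (221, np.int64(342), np.int64(343)), (222, np.int64(341), np.int64(343)), (223, np.int64(333), np.int64(343)), (224, np.int64(332), np.int64(343)), (225, np.int64(332), np.int64(344)), (226, np.int64(330), np.int64(345)), (227, np.int64(330), np.int64(346)), (228, np.int64(329), np.int64(347)), (229, np.int64(329), np.int64(347)), (230, np.int64(328), np.int64(347)), (231, np.int64(328), np.int64(348)), (232, np.int64(328), np.int64(347)), (233, np.int64(328), np.int64(347)), (234, np.int64(329), np.int64(347)), (235, np.int64(329), np.int64(347)), (236, np.int64(330), np.int64(346)), (237, np.int64(331), np.int64(345)), (238, np.int64(332), np.int64(342)), (239, np.int64(335), np.int64(340))]
```

>>> jog_arm:
  deltas:
    - [0.0037,-0.001,-0.0003,0,0,0,-1]
    - [0.0074,-0.001,-0.0006,0,0,0,-1]
    - [0.0074,0,-0.0006,0,0,0,-1]
    - [0.0074,0,-0.0006,0,0,0,-1]
    - [0.0074,0,-0.0006,0,0,0,-1]

```text
time_s: 20.55
ee_pos: [621.8, 49.7, 77.6]
tcp_rot: [-0.153, 0.153, -0.69, 0.691]
wrist_force: [1.0, 0.7, -1.0]
grip_width: 24.0
```

```bash
python3 -c "
from seam import *
p,R,s=state();print(p,s['wrist_force']);chk(p)"
```

```text
[621.83119351  49.65537755  77.62998152] [ 1.03486406  0.73296887 -0.99436977]
panel xy [-63.7  -21.94] off seam 0.06 press 5.27
```

>>> jog_arm:
  deltas:
    - [0.0077,0,-0.0007,0,0,0,-1]
    - [0.0077,0,-0.0007,0,0,0,-1]
    - [0.0077,0,-0.0007,0,0,0,-1]
    - [0.0077,0,-0.0007,0,0,0,-1]
    - [0.0077,0,-0.0007,0,0,0,-1]

```text
time_s: 21.18
ee_pos: [603.7, 43.2, 77.6]
tcp_rot: [-0.153, 0.153, -0.69, 0.691]
wrist_force: [1.2, 1.2, 0.2]
grip_width: 23.9
```

>>> jog_arm:
  deltas:
    - [0.0077,0,-0.0007,0,0,0,-1]
    - [0.0077,0,-0.0007,0,0,0,-1]
    - [0.0077,0,-0.0007,0,0,0,-1]
    - [0.0077,0,-0.0006,0,0,0,-1]
    - [0.0077,0,-0.0006,0,0,0,-1]

```text
time_s: 21.8
ee_pos: [585.5, 36.6, 77.6]
tcp_rot: [-0.153, 0.153, -0.69, 0.691]
wrist_force: [1.2, 0.1, -0.7]
grip_width: 24.3
```

```bash
python3 -c "
from seam import *
p,R,s=state();print(p,s['wrist_force']);chk(p);chk([602.6,42.5,77]);go([585.6,36.4,77.4])"
```

```text
[585.51323868  36.57059804  77.61366545] [ 1.17940654  0.10483057 -0.74402551]
panel xy [-25.1  -22.18] off seam 0.18 press 5.29
panel xy [-43.18 -21.85] off seam 0.15 press 5.9
t 21.8 tcp [585.5  36.6  77.6] tool-frame total [-0.      0.0004  0.0004] mm 0.28685212023589823 F [ 1.2  0.1 -0.7] w 24.3
jaw yaw -64.99 tilt -1.0 q [-0.06  0.86 -0.14  1.8   0.23  0.5  -1.49]
```

>>> jog_arm:
  deltas:
    - [0.006,0,0.0047,0,0,0,-1]
    - [0.006,0,0.0044,0,0,0,-1]
    - [0.0059,0,0.0044,0,0,0,-1]
    - [0.006,0,0.0044,0,0,0,-1]
    - [0.0059,0,0.0044,0,0,0,-1]

```text
time_s: 22.42
ee_pos: [576.9, 20.0, 77.6]
tcp_rot: [-0.153, 0.153, -0.69, 0.691]
wrist_force: [0.5, 1.3, -0.9]
grip_width: 24.1
```

>>> jog_arm:
  deltas:
    - [0.006,0,0.0044,0,0,0,-1]
    - [0.0059,0,0.0044,0,0,0,-1]
    - [0.006,0,0.0044,0,0,0,-1]
    - [0.0059,0,0.0044,0,0,0,-1]
    - [0.006,0,0.0044,0,0,0,-1]

```text
time_s: 23.05
ee_pos: [568.0, 3.7, 77.6]
tcp_rot: [-0.153, 0.153, -0.69, 0.691]
wrist_force: [0.3, 0.9, -0.5]
grip_width: 24.4
```

```bash
python3 -c "
from seam import *
p,R,s=state();print(p,s['wrist_force']);chk(p)
go([553.7,-22.2,77.4])"
```

```text
[567.95469073   3.73005481  77.62381308] [ 0.34641038  0.85604884 -0.47576961]
panel xy [2.71 2.6 ] off seam 0.16 press 5.28
t 23.05 tcp [568.    3.7  77.6] tool-frame total [0.0478 0.0005 0.0349] mm 29.59077630423645 F [ 0.3  0.9 -0.5] w 24.4
jaw yaw -64.99 tilt -1.0 q [-0.    0.84 -0.15  1.86  0.25  0.46 -1.46]
```

>>> jog_arm:
  deltas:
    - [0.006,0,0.0044,0,0,0,-1]
    - [0.006,0,0.0043,0,0,0,-1]
    - [0.006,0,0.0044,0,0,0,-1]
    - [0.0059,0,0.0043,0,0,0,-1]
    - [0.006,0,0.0044,0,0,0,-1]

```text
time_s: 23.68
ee_pos: [559.1, -12.4, 77.7]
tcp_rot: [-0.153, 0.153, -0.69, 0.691]
wrist_force: [0.5, 1.3, -0.0]
grip_width: 24.3
```

>>> jog_arm:
  deltas:
    - [0.006,0,0.0044,0,0,0,-1]
    - [0.006,0,0.0043,0,0,0,-1]
    - [0.0059,0,0.0044,0,0,0,-1]
    - [0.0074,0,-0.0006,0,0,0,-1]
    - [0.0074,0,-0.0006,0,0,0,-1]

```text
time_s: 24.3
ee_pos: [546.8, -24.8, 77.7]
tcp_rot: [-0.153, 0.153, -0.69, 0.691]
wrist_force: [1.6, -0.5, -0.0]
grip_width: 24.4
```

```bash
python3 -c "
from seam import *
p,R,s=state();print(p,s['wrist_force']);chk(p)
go([502.1,-41.1,77.4])"
```

```text
[546.81394624 -24.84075575  77.73375105] [ 1.58142532 -0.45014753 -0.03893937]
panel xy [32.4  22.13] off seam 0.13 press 5.17
t 24.3 tcp [546.8 -24.8  77.7] tool-frame total [ 0.0948  0.0007 -0.0083] mm 47.57952713136767 F [ 1.6 -0.5 -0. ] w 24.4
jaw yaw -65.0 tilt -1.0 q [ 0.05  0.82 -0.14  1.92  0.26  0.42 -1.43]
```

>>> jog_arm:
  deltas:
    - [0.0074,0,-0.0007,0,0,0,-1]
    - [0.0074,0,-0.0007,0,0,0,-1]
    - [0.0074,0,-0.0007,0,0,0,-1]
    - [0.0074,0,-0.0006,0,0,0,-1]
    - [0.0074,0,-0.0006,0,0,0,-1]

```text
time_s: 24.92
ee_pos: [529.2, -31.0, 77.7]
tcp_rot: [-0.153, 0.153, -0.69, 0.691]
wrist_force: [0.6, 0.9, -0.2]
grip_width: 24.3
```

>>> jog_arm:
  deltas:
    - [0.0074,0,-0.0007,0,0,0,-1]
    - [0.0074,0,-0.0007,0,0,0,-1]
    - [0.0074,0,-0.0007,0,0,0,-1]
    - [0.0074,0,-0.0006,0,0,0,-1]
    - [0.0074,0,-0.0006,0,0,0,-1]

```text
time_s: 25.55
ee_pos: [511.7, -37.3, 77.7]
tcp_rot: [-0.153, 0.153, -0.69, 0.691]
wrist_force: [0.8, 0.3, -1.0]
grip_width: 24.2
```

>>> jog_arm:
  deltas:
    - [0.0074,0,-0.0007,0,0,0,-1]
    - [0.0074,0,-0.0007,0,0,0,-1]
    - [0.0074,0,-0.0006,0,0,0,-1]
    - [0,0,0,0,0,0,-1]
    - [0,0,0,0,0,0,-1]

```text
time_s: 26.18
ee_pos: [500.7, -41.2, 77.6]
tcp_rot: [-0.152, 0.154, -0.69, 0.691]
wrist_force: [-0.5, -0.4, -0.6]
grip_width: 24.0
```

```bash
python3 -c "
from seam import *
p,R,s=state();print(p,s['wrist_force']);chk(p)"
```

```text
[500.65289006 -41.24425265  77.59417509] [-0.53771153 -0.38102454 -0.58904019]
panel xy [81.39 21.61] off seam 0.39 press 5.31
```

Pass done. Lift straight up and go back towards the dock.

>>> jog_arm:
  deltas:
    - [0,-0.01,0,0,0,0,-1]
    - [0,-0.02,0,0,0,0,-1]
    - [0,-0.04,0,0,0,0,-1]
    - [0,-0.04,0,0,0,0,-1]
    - [0,-0.01,0,0,0,0,-1]

```text
time_s: 26.8
ee_pos: [502.3, -40.9, 139.2]
tcp_rot: [-0.154, 0.152, -0.69, 0.691]
wrist_force: [-0.4, 1.0, -1.5]
grip_width: 23.7
```

```bash
python3 -c "
from h import *
import math
go([496.8,317.5,130],math.radians(-65))
"
```

```text
t 26.8 tcp [502.3 -40.9 139.2] tool-frame total [-0.293   0.0178 -0.6544] mm 358.5795205356028 F [-0.4  1.  -1.5] w 23.7
rotvec/90deg [-0.001   0.     -0.0009]
jaw yaw -65.0 tilt -1.0 q [ 0.1   0.68 -0.18  2.02  0.25  0.46 -1.4 ]
```

>>> jog_arm:
  deltas:
    - [-0.0147,0,-0.0327,0,0,0,-1]
    - [-0.0352,0,-0.0785,0,0,0,-1]
    - [-0.041,0,-0.0916,0,0,0,-1]
    - [-0.041,0,-0.0916,0,0,0,-1]
    - [-0.041,0,-0.0916,0,0,0,-1]

```text
time_s: 27.42
ee_pos: [497.8, 172.0, 137.2]
tcp_rot: [-0.153, 0.154, -0.69, 0.691]
wrist_force: [1.0, -0.4, -2.5]
grip_width: 24.6
```

>>> jog_arm:
  deltas:
    - [-0.041,0,-0.0916,0,0,0,-1]
    - [-0.0381,0,-0.0851,0,0,0,-1]
    - [-0.0264,0,-0.0589,0,0,0,-1]
    - [-0.0147,0,-0.0327,0,0,0,-1]
    - [0,0.01,0,0,0,0,-1]

```text
time_s: 28.05
ee_pos: [495.8, 318.4, 132.2]
tcp_rot: [-0.153, 0.154, -0.69, 0.69]
wrist_force: [0.9, 0.2, -2.5]
grip_width: 24.2
```

>>> jog_arm:
  deltas:
    - [0,0,0,0,0,0,-1]
    - [0,0,0,0,0,0,-1]
    - [0,0,0,0,0,0,-1]
    - [0,0,0,0,0,0,-1]
    - [0,0,0,0,0,0,-1]

```text
time_s: 28.68
ee_pos: [496.0, 317.4, 132.5]
tcp_rot: [-0.153, 0.153, -0.69, 0.691]
wrist_force: [0.5, 0.2, -2.9]
grip_width: 24.0
```

```bash
python3 -c "
from h import *
import math
go([496.8,317.5,72],math.radians(-65))
"
```

```text
t 28.68 tcp [496.  317.4 132.5] tool-frame total [-0.0016  0.1209  0.0004] mm 60.476246230355166 F [ 0.5  0.2 -2.9] w 24.0
rotvec/90deg [-0.0003 -0.      0.0006]
jaw yaw -65.0 tilt -1.0 q [-0.59  0.77 -0.1   1.77  0.12  0.61 -1.89]
```

>>> jog_arm:
  deltas:
    - [-0.0016,0.02,0.0004,0,0,0,-1]
    - [0,0.04,0,0,0,0,-1]
    - [0,0.04,0,0,0,0,-1]
    - [0,0.015,0,0,0,0,-1]
    - [0,0.004,0,0,0,0,-1]

```text
time_s: 29.3
ee_pos: [496.6, 317.5, 72.4]
tcp_rot: [-0.153, 0.154, -0.69, 0.691]
wrist_force: [0.4, 0.3, -1.5]
grip_width: 24.1
```

>>> jog_arm:
  deltas:
    - [0,0,0,0,0,0,-1]
    - [0,0,0,0,0,0,-1]
    - [0,0,0,0,0,0,-1]
    - [0,0,0,0,0,0,-1]
    - [0,0,0,0,0,0,-1]

```text
time_s: 29.92
ee_pos: [496.8, 317.6, 73.0]
tcp_rot: [-0.153, 0.153, -0.69, 0.691]
wrist_force: [0.6, -0.4, -2.6]
grip_width: 24.2
```

```bash
python3 -c "
from h import *
import math
go([496.8,317.5,67],math.radians(-65))
"
```

```text
t 29.93 tcp [496.8 317.6  73. ] tool-frame total [0.0001 0.012  0.0002] mm 6.01231214159066 F [ 0.6 -0.4 -2.6] w 24.2
rotvec/90deg [-0.0003  0.0001  0.0006]
jaw yaw -65.0 tilt -1.0 q [-0.6   0.86 -0.08  1.79  0.13  0.49 -1.9 ]
```

>>> jog_arm:
  deltas:
    - [0,0.004,0,0,0,0,-1]
    - [0,0.004,0,0,0,0,-1]
    - [0,0.003,0,0,0,0,-1]
    - [0,0.001,0,0,0,0,-1]
    - [0,0,0,0,0,0,-1]

```text
time_s: 30.55
ee_pos: [496.7, 317.5, 67.0]
tcp_rot: [-0.153, 0.153, -0.69, 0.691]
wrist_force: [-1.2, -0.6, -0.6]
grip_width: 23.9
```

>>> jog_arm:
  deltas:
    - [0,0.0005,0,0,0,0,-1]
    - [0,0,0,0,0,0,-1]
    - [0,0,0,0,0,0,-1]
    - [0,0,0,0,0,0,-1]
    - [0,0,0,0,0,0,-1]

```text
time_s: 31.18
ee_pos: [496.8, 317.5, 67.0]
tcp_rot: [-0.153, 0.153, -0.69, 0.691]
wrist_force: [-1.8, -2.1, 5.3]
grip_width: 23.9
```

>>> jog_arm:
  deltas:
    - [0,0,0,0,0,0,-0.2]
    - [0,0,0,0,0,0,0.3]
    - [0,0,0,0,0,0,1]
    - [0,0,0,0,0,0,1]
    - [0,0,0,0,0,0,1]

```text
time_s: 31.8
ee_pos: [496.8, 317.6, 66.6]
tcp_rot: [-0.153, 0.153, -0.69, 0.691]
wrist_force: [0.2, -0.0, -0.3]
grip_width: 85.4
```

>>> jog_arm:
  deltas:
    - [0,0,0,0,0,0,1]
    - [0,-0.02,0,0,0,0,1]
    - [0,-0.06,0,0,0,0,1]
    - [0,-0.09,0,0,0,0,1]
    - [0,-0.1,0,0,0,0,1]

```text
time_s: 32.42
ee_pos: [496.5, 317.5, 203.3]
tcp_rot: [-0.153, 0.154, -0.69, 0.691]
wrist_force: [-0.4, -0.3, 0.2]
grip_width: 85.4
```

>>> jog_arm:
  deltas:
    - [0,-0.05,0,0,0,0,1]
    - [0,0,0,0,0,0,1]
    - [0,0,0,0,0,0,1]
    - [0,0,0,0,0,0,1]
    - [0,0,0,0,0,0,1]

```text
time_s: 33.05
ee_pos: [496.4, 317.4, 225.6]
tcp_rot: [-0.152, 0.154, -0.69, 0.691]
wrist_force: [0.8, 0.1, -0.0]
grip_width: 85.2
```

Run:
```python
from seam import *
a=manip.camera("scene");b=manip.camera("top");cv2.imwrite("pics/end_t.png",b[:,:,::-1])
f=lambda i,w,h:np.clip(cv2.resize(i[:,:,::-1],(w,h),interpolation=cv2.INTER_CUBIC)*1.7,0,255).astype(np.uint8)
cv2.imwrite("pics/end.png",np.hstack([f(a[110:350,110:430],400,300),f(b[90:390,130:530],400,300)]))
uv,w=seampx("pics/end_t.png");fitpanel("top",uv,w)
```

```text
panel [569.79   7.27] -159.79 rms 2.59 4050
(-80, -22) [637.3  55.5]
(-25, -22) [585.7  36.5]
(25, 22) [553.9 -22. ]
(80, 22) [502.3 -41. ]
```

View pics/end.png

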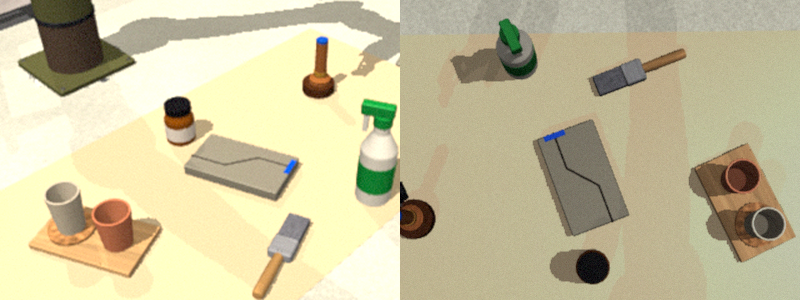

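The cup is upright on the pad at crop pixel (65,210) on the left, the tool is standing in its ring at (320,70), and the panel and the other objects have not moved.

```bash
python3 -c "
from rig import manip
print(manip.job_done())"
```

```text
the job is handed in; nothing more can be done
None
```

The job is handed in at about 33 s of the 72 s allowed, with all three parts done in order; no verdict was reported.

- **Cup:** I lifted it at a grip setting of 22 N. I lowered it to the pad in steps of about 0.5 mm until the force showed contact. The top camera put its rim about 1.4 mm from the measured pad centre. In the last picture it stands upright on the pad.
- **Seam pass:** I ran the nose from the tape end to the other at about 30 mm/s. By the arm's readings it was pressed in about 5–6 mm of its 14 mm and stayed within 0.4 mm of the measured seam. It touched about 1 mm past each end point.
- **Tool:** It is standing in its ring stand, at the position where I picked it up. The gripper is open and clear above it.
- **Panel and other objects:** The seam fit before and after the pass puts the panel in the same place to within 0.1 mm. In the last picture the pot, bottle, jar and brush appear where they started.

**Disagreements:**
- The scene camera showed the tool about 0.6 px (1.5 mm), mostly along the seam, from where the arm's readings put it. I left it uncorrected because it is within the calibration error.
- The seam fit had a high residual of 2.6 mm, probably because it picked up tape and edge pixels. Its result still agreed with the separate fit to the panel corners to about 0.5 mm.
- The wrist force read 5.3 N when the tool sat back in the stand, slightly firmer than when I first gripped it (about 2 N).

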